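Load a cheese block into the tilted sampling jig

ROBOT

A 6-joint arm with a two-finger parallel gripper is mounted at the origin on the work surface. World frame = base frame: x ahead of the robot, y to its left, z up, the work surface at z = 0. Lengths are in m, angles in rad, forces in N, time in s.
With the tool pointing down it reaches from about 0.325 to 0.9 m from the base axis. Payload 6.1 kg.
Tool frame: the origin (TCP) lies at the very end of the fingers, on their centre line; the grasp point (between the pads) lies 19 mm behind it; x points along the fingers, y is the direction in which the jaws open and shut, and the axes are right-handed (so a half turn about x gives the same grasp; the last joint's range is limited). The gripper opens to 85 mm and grips with 20 to 120 N. Pads are 22 mm wide; open, the fingers measure 114 mm over their backs; the gripper's body (76 mm by 85 mm) begins 54 mm behind the grasp point. The pads swing forward as they close: fully open they stand 13 mm farther back than shut.
Start: joints at [-1.384, 0.22, 1.526, -0, 1.395, -0.126], TCP at [0.192, -0.595, 0.231] pointing down, gripper open.
Joint ranges: [-2.98, 2.98], [-0.91, 2.08], [0.09, 2.57], [-1.24, 4.39], [0.2, 2.65], [-2.68, 2.68]. Speed limits (rad/s): [2.57, 2.57, 3.01, 3.14, 3.14, 3.14].

INTERFACE

Orientations are given as a unit quaternion [w, x, y, z].
In Python, from bench import env gives the robot as it stands.
- The arm moves only by the tool move_arm, never from a script. Its argument "plan" is a list of rows, each an object with "rotation": the turn, a rotation vector about the world's x, y, z in rad, a list of three; "travel": the shift along the world's x, y, z in m, a list of three; "claw": the finger opening in m, from 0 to 0.0854. A call has exactly 10 rows; each row is the pose to reach, as a shift and turn from the pose measured when the call began; what a row does not reach only later rows make up. A row lasts 1/8 s, in which the tool goes at most 62.5 mm and 10.7 degrees, less where a joint would pass 70% of its speed; a pose out of reach is approached as far as the arm can. A call with a gripper value outside its range is refused whole. The fingers move at their own pace and stop on an object; "squeeze" is the grip in N (left out, the last holds). Time passes only in rows, so rows that repeat a pose let the fingers close, or fill a call up. It gives the time, the measured TCP pose, the force and the opening at its end, in the units of the state.
- env.observe(): the state, without advancing time (a new reading comes with each control period).
- env.read_camera(name): name is "scene" or "top" or "wrist"; returns (picture, depth): 420x560x3 uint8, red, green, blue; 420x560 float32, m along the optical axis (not along the pixel's ray), 0 where there is no reading.
- env.calibration(name): a dict with "mtx" (3x3 intrinsics, pixels), "rvec" (rotation vector, rad) and "tvec" (3), from world to camera coordinates, as OpenCV has them. Camera axes: x right, y down, z forward; pixel columns grow to the right and rows downward; lengths in m; the calibration is good to about 2 mm. A picture is of the moment at which its call begins: read the wrist's pose just before it. calibration takes no time and is no camera call; for the wrist camera it gives the pose at the moment of the call.
- env.close_job(): hands the job in, once; it reports no verdict.
The state is a dict: "time_s": time; "joints": joint angles; "joint_velocities": joint speeds; "effort": joint torques, N m; "ee_pos": TCP position; "orientation": TCP orientation; "force": force on the tool from outside, world axes, zero at the start; "moment": the same for the moment, N m; "gripper_width": finger opening in m.
Only numpy, scipy, OpenCV 4.12 (cv2) and the standard library are available. Lean on these libraries where they do the work, as an engineer would, in place of code of your own. Each camera call takes 0.05 s, during which the arm holds its last target.

TASK

Lay the block of cheese, rind underneath, on the tilted steel bed of the sampling jig and let go, so that it slides by its own weight fully into the low corner, flush against both white fences. Then, by feel, push the blue clamp down to it until the clamp's sprung pad meets the end of the block and gives by about 2 mm, and leave it holding like that. Be gentle: do not drop or ram the block, do not crush the pad's spring to its end, and do not disturb the small cheese wheel, the brush or the dish.

Things in the scene. Friction and masses are not known exactly. Their poses are not given: they have to be found in the camera images.
- jig: Fixed sampling jig. Dark base plate 200 (x) x 270 (y) x 8 mm; origin under its centre. On legs it carries the tilted bed, lowest (30 mm up) at the jig's -x, -y corner, rising about 17 degrees to +x and 16 to +y. Nothing on it is over 180 mm high. Place and yaw vary. The jig stands turned about half round: its +x, so the bed's x, points roughly back to the robot.
- bed: The tilted bed, polished wet steel; origin and axes the same as corner. It spans x -12 to 148, y -15 to 255 mm. Slippery to the cheese: a released block always slides down into the corner. White plastic fences, 20 high, 10 mm thick: side fence, inner face x = 0, y -10 to 120 mm; end fence, inner face y = 0, x -10 to 140 mm.
- corner (a point): Inner low corner: the point on the bed's top face where the fences' inner faces meet. z is the bed's upward normal, x runs up the bed along the end fence, y up the bed along the side fence. The block fully home has its origin at (25, 50, 0) mm here.
- block: Loose rigid block of hard cheese, 50 (x) x 100 (y) x 40 (z) mm, about 0.2 to 0.32 kg, pale yellow with a brown rind layer on its underside; origin at the centre of the underside, z up. Starts flat on the table, rind down. Either end may face either way in the jig. Grip it across its 50 mm width.
- clamp: Blue clamp carriage on the bed, 44 (x) x 34 (y) x 28 (z) mm, axes those of corner; origin on the bed under its centre, at corner x = 25, y = 180 to 200 mm at the start. It slides along corner y only (closing towards -y, down to y = 115) and stays where left: friction 9 N. In front it carries a rubber pad 28 mm across, 17 mm above the bed, on a brass nut.
- tab (a point): Centre of the top of the clamp's black push tab, 70 mm above the bed over the clamp's origin. Tab 40 (x) x 10 (y) mm, 42 mm tall above the carriage. Pushing it down the bed takes about 8 N until the pad meets the block, then 2 N more per mm (sprung pad, 7 mm of give).
- pad_nominal (a point): Where the middle of the pad's face would be at the nut's mean setting: 35 mm from the clamp's origin towards -y, 17 mm above the bed. The nut is set differently each time, so the real face is up to 6 mm nearer or farther along y, unmeasured: meet the block by feel. The clamp's 9 N friction holds the spring when let go.
- wheel: Bystander: small loose cheese wheel, 124 mm across, 50 mm high, grey-brown rind; origin under its centre.
- brush: Bystander: loose brush lying bristles down, wooden back 45 x 130 mm, 38 mm high, yellow bristles; origin under its centre.
- dish: Bystander: steel sample dish, 84 mm across, 35 mm high; origin under its centre.
Mind the look-alikes: they are no part of the job. Of the things like the block, leave any that is black or pink; of the rest the smaller one is meant.

How it is judged:
On the way, in this order (a step that is already met when the one before it is completed fails the run):
1. the released block has slid by itself into the corner, flush on both fences, touched by neither fingers nor clamp (x of block in the frame of corner between 0.0225 and 0.0275 m and y of block in the frame of corner between 0.0475 and 0.0525 m and z of block in the frame of corner between -0.003 and 0.003 m and angle between the y axis of block and the y axis of corner, either way round below 0.04 rad and angle between the z axis of block and the z axis of corner, either way round below 0.04 rad and contact force between each of the fingers, clamp and block below 0.3 N), for 0.3 s.
2. the clamp's pad presses on the seated block (x of block in the frame of corner between 0.0225 and 0.0275 m and y of block in the frame of corner between 0.0475 and 0.0525 m and z of block in the frame of corner between -0.003 and 0.003 m and angle between the y axis of block and the y axis of corner, either way round below 0.04 rad and angle between the z axis of block and the z axis of corner, either way round below 0.04 rad and contact force between clamp and block between 1.5 and 11 N), for 0.2 s.
At the end, for the whole second after the job is handed in: The block lies flat on the bed, rind down, at rest, within 2.5 mm of home against both fences (corner x 25, y 50, z 0 mm) and square to them within 0.04 rad; the clamp's pad presses on it with 1.5 to 11 N; wheel, brush and dish are within 30 mm of their starts (all of step 2 and linear speed of block below 0.01 m/s and distance of each of wheel, brush, dish from where it was at the start of the episode below 0.03 m); the robot touches nothing.
It fails at once if the block is dropped or rammed on the jig (more than 45 N) (contact force between block and jig above 45 N).
It fails at once if the clamp presses the block with more than 16 N (spring crushed) (contact force between clamp and block above 16 N).
It fails at once if the small cheese wheel is moved more than 30 mm (distance of wheel from where it was at the start of the episode above 0.03 m).
It fails at once if the brush is moved more than 30 mm (distance of brush from where it was at the start of the episode above 0.03 m).
It fails at once if the dish is moved more than 30 mm (distance of dish from where it was at the start of the episode above 0.03 m).
It also fails if it takes over 58 s, if anything falls off the work surface, if the arm or the gripper's body presses on something with over 40 N, if the wrist force passes 120 N, or if a joint passes its speed limit or range.

## Working session

There is one attempt and no reset: what is moved stays moved. The work goes in short steps, Python scripts to look and compute and a tool call to move; the robot and the scene stay as the last step left them, time stands still between calls to the robot, and variables do not carry over. Pictures are saved under pics/ and viewed, and the job is handed in when it is done.

Besides the shell and the picture viewer there is one more tool, called after "Emit:" as name(argument=value, ...), one argument or row to a line, values as JSON. move_arm: Moves the arm, as the interface text tells. Its arguments: {"type":"object","properties":{"plan":{"type":"array","items":{"type":"object","properties":{"rotation":{"type":"array","items":{"type":"number"}},"travel":{"type":"array","items":{"type":"number"}},"claw":{"type":"number"}}}},"squeeze":{"type":"number"}},"required":["plan"]}

```bash
ls; mkdir -p pics; cat > h.py <<'E'
from bench import env
import numpy as np, cv2
def cam(n):
    c=env.calibration(n); R=cv2.Rodrigues(np.array(c['rvec'],float))[0]; return np.array(c['mtx'],float),R,np.array(c['tvec'],float).reshape(3)
def pts(n,depth,c=None):
    K,R,t=c or cam(n); h,w=depth.shape; u,v=np.meshgrid(np.arange(w),np.arange(h))
    P=np.stack([(u-K[0,2])/K[0,0]*depth,(v-K[1,2])/K[1,1]*depth,depth],-1)
    return (P-t)@R
def proj(n,P):
    K,R,t=cam(n); q=(np.atleast_2d(P)@R.T+t)@K.T; return q[:,:2]/q[:,2:]
E
python3 - <<'E'
from h import *
s=env.observe(); print(s)
for n in("scene","top"):
    p,d=env.read_camera(n); cv2.imwrite(f'pics/{n}0.png',p[:,:,::-1]); np.savez(f'{n}0.npz',p=p,d=d); print(n,cam(n))
E
```

```text
pics
{'time_s': 0.0, 'joints': array([-1.38410891e+00,  2.21210281e-01,  1.52761947e+00,  1.66159175e-05,
        1.39468032e+00, -1.26078978e-01]), 'joint_velocities': array([-0.00024065,  0.00046237, -0.00061202, -0.00097086, -0.00098039,
       -0.00047467]), 'effort': array([ 7.28480427e-04, -4.96897566e+01, -3.89393091e+01, -1.67607805e-04,
        1.12743294e-02,  2.16672555e-05]), 'ee_pos': array([ 0.19220933, -0.59407986,  0.23020462]), 'orientation': array([-0.1094506 , -0.69846307, -0.11080615,  0.69849259]), 'force': array([-0.12001655,  0.52769048,  0.17385101]), 'moment': array([-0.01314928,  0.03629873,  0.02559817]), 'gripper_width': 0.08563553132145796}
scene (array([[530.18234214,   0.        , 280.27506544],
       [  0.        , 530.18234214, 197.81415866],
       [  0.        ,   0.        ,   1.        ]]), array([[-0.8041977 ,  0.59436102, -0.0010151 ],
       [ 0.40693539,  0.54935582, -0.72980256],
       [-0.43320855, -0.58731862, -0.68365722]]), array([ 0.42904383, -0.20332794,  1.56509043]))
top (array([[525.37354826,   0.        , 282.27209418],
       [  0.        , 525.37354826, 209.97119936],
       [  0.        ,   0.        ,   1.        ]]), array([[ 0.01957741, -0.99979251,  0.00562735],
       [-0.98673405, -0.02022835, -0.1610799 ],
       [ 0.1611603 , -0.00239917, -0.98692533]]), array([0.05040557, 0.5891314 , 1.16607466]))
```

View pics/scene0.png

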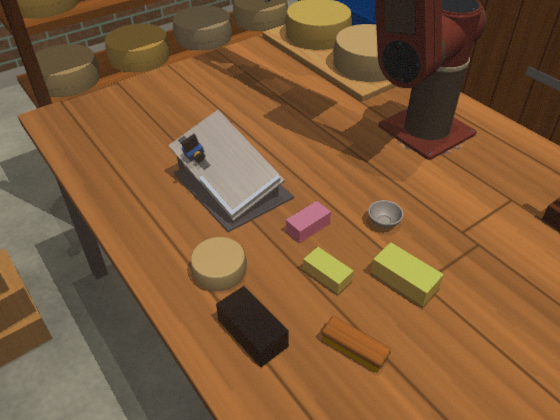

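View pics/top0.png

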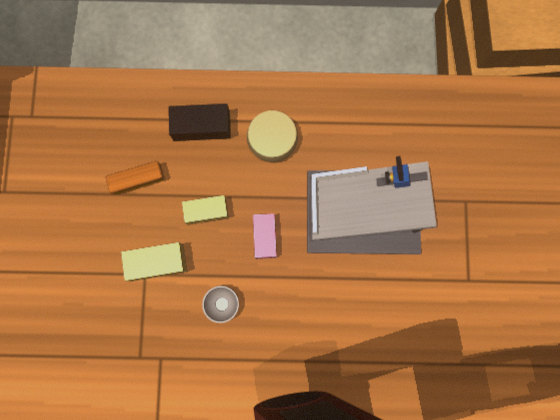

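The scene and top views agree. There are four block-like things, given as top-view pixels: black (200,122), pink (265,235), large yellow (153,262) and small yellow (205,209). The small yellow one is meant. The jig's low corner is near (315,178) and the clamp near (401,175). Next I'll take an enlarged crop and measure.

```bash
python3 - <<'E'
from h import *
z=np.load('top0.npz');p,d=z['p'],z['d'];s=np.load('scene0.npz')
a=cv2.resize(p[100:290,100:300],None,fx=3,fy=3,interpolation=2)
b=cv2.resize(p[150:260,300:445],None,fx=5,fy=5,interpolation=2)
cv2.imwrite('pics/c1.png',a[:,:,::-1]);cv2.imwrite('pics/c2.png',b[:,:,::-1])
b=cv2.resize(s['p'][105:225,165:300],None,fx=5,fy=5,interpolation=2);cv2.imwrite('pics/c3.png',b[:,:,::-1])
for n,z in(('top',z),('scene',s)):
    P=pts(n,z['d']); hsv=cv2.cvtColor(z['p'],cv2.COLOR_RGB2HSV)
    print(n,'table z',np.median(P[...,2][z['d']>0]))
    m=cv2.inRange(hsv,(22,110,60),(40,255,255))
    k,l,st,c=cv2.connectedComponentsWithStats(m)
    for i in range(1,k):
        if st[i,4]>300:
            M=(l==i)&(z['d']>0); q=P[M]; top=q[:,2]>np.percentile(q[:,2],60)-.006
            r=cv2.minAreaRect((q[top][:,:2]*1000).astype(np.float32)); print(st[i],q[:,2].min(),np.median(q[top][:,2]),r)
E
```

```text
top table z -0.0011501597891293177
scene table z -0.0013681157347148316
[ 286    0   65   26 1326] -0.08521646275243384 0.11100658905384066 ((-95.03619384765625, -621.3195190429688), (226.12725830078125, 226.12533569335938), 49.44447708129883)
[ 374  242   69   53 1615] -0.004334806649318854 0.0519048976259891 ((463.06231689453125, 357.9295349121094), (69.1475601196289, 133.05995178222656), 10.221766471862793)
[304 247  49  38 881] 0.0320132538684915 0.0388521509303712 ((588.56982421875, 245.7883758544922), (52.877601623535156, 100.7780990600586), 10.099891662597656)
```

View pics/c1.png

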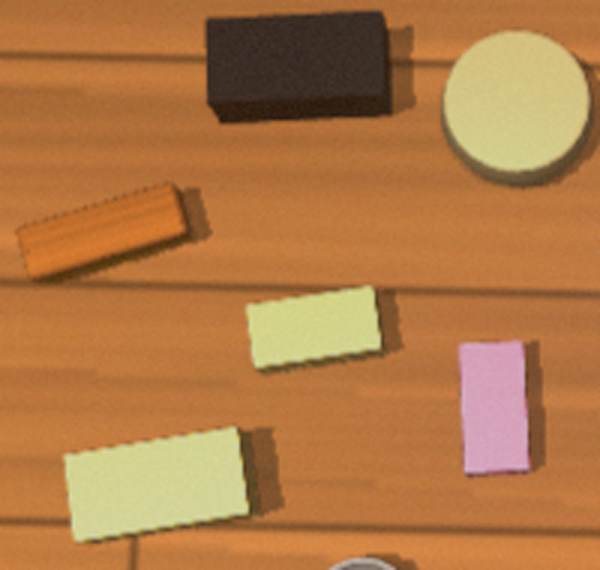

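View pics/c2.png

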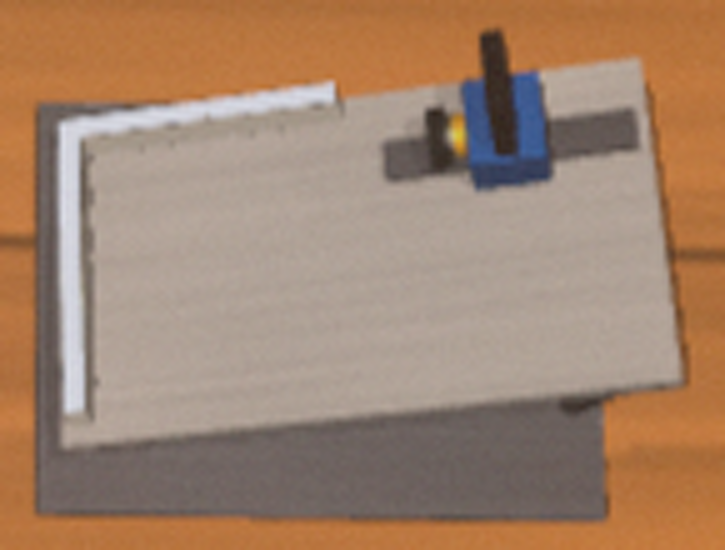

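View pics/c3.png

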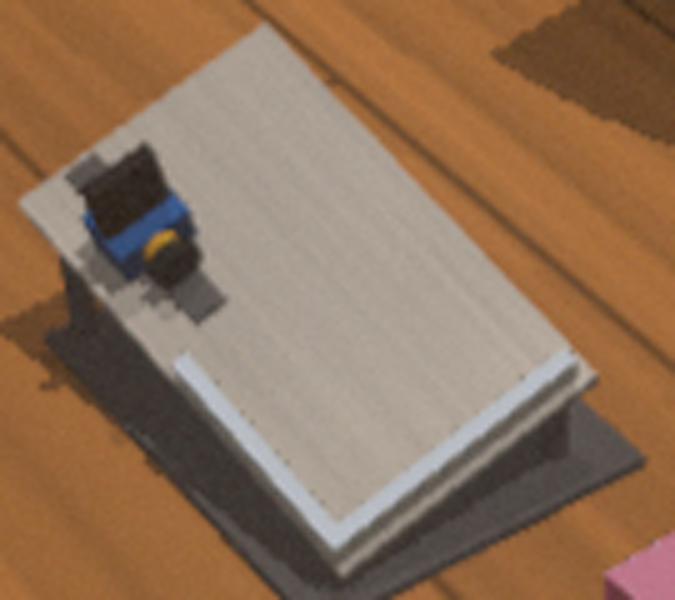

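The crops confirm the target: the small yellow block, 52.9x100.8 mm with its top at about 39 mm. The other yellow one is 69x133 mm. Now I'll check the block from the top camera and measure the bed plane and corner.

```bash
cat > jig.py <<'E'
from h import *
z=np.load('top0.npz');s=np.load('scene0.npz')
# block from top
P=pts('top',z['d']); q=P[190:228,178:234].reshape(-1,3); q=q[(q[:,2]>.03)&(q[:,2]<.05)]
print('block top',np.median(q[:,2]),cv2.minAreaRect((q[:,:2]*1000).astype(np.float32)))
for n,zz,(u0,u1,v0,v1) in(('top',z,(325,425,185,225)),('scene',s,(205,262,130,185))):
    P=pts(n,zz['d']); q=P[v0:v1,u0:u1].reshape(-1,3); q=q[np.isfinite(q).all(1)]
    for _ in range(8):
        c=q.mean(0);w=np.linalg.svd(q-c,full_matrices=False)[2][2]; w*=np.sign(w[2]); q=q[np.abs((q-c)@w)<max(.002,.8*np.abs((q-c)@w).max())] 
    print(n,'normal',w,'tilt',np.degrees(np.arccos(w[2])),'c',c,len(q),'rms',((q-c)@w).std())
    # rect of points near plane
    A=P.reshape(-1,3); m=(np.abs((A-c)@w)<.003)&(A[:,2]>.025)&(np.linalg.norm(A-c,axis=1)<.22)
    ex=np.cross([0,1,0],w); ex/=np.linalg.norm(ex); ey=np.cross(w,ex)
    B=np.c_[(A[m]-c)@ex,(A[m]-c)@ey]
    r=cv2.minAreaRect((B*1000).astype(np.float32)); print(r)
    for b in cv2.boxPoints(r)/1000: print('  rectcorner',c+b[0]*ex+b[1]*ey)
E
python3 jig.py
```

```text
block top 0.0388767249513928 ((590.6885986328125, 243.69119262695312), (51.24006652832031, 100.11907958984375), 9.969873428344727)
top normal [0.28078273 0.29798775 0.91234004] tilt 24.16924188446919 c [ 0.59766704 -0.14207072  0.0895459 ] 3360 rms 0.00147516049784924
((12.970649719238281, 8.072822570800781), (163.36553955078125, 270.4847717285156), 0.49782148003578186)
  rectcorner [ 0.51837539 -0.00594868  0.06948871]
  rectcorner [ 0.54432913 -0.26413552  0.14582993]
  rectcorner [ 0.70033717 -0.26278061  0.0973742 ]
  rectcorner [ 0.67438342 -0.00459377  0.02103298]
scene normal [-0.52084154  0.08558845  0.84935193] tilt 31.858748079913887 c [ 0.55965552 -0.15521654  0.06787785] 1301 rms 0.007938420094353723
((61.685447692871094, 37.891693115234375), (109.69168090820312, 276.8720703125), 27.592178344726562)
  rectcorner [ 0.52219086 -0.02053285  0.03133173]
  rectcorner [ 0.62053414 -0.26501497  0.11627428]
  rectcorner [ 0.70568212 -0.21439494  0.16338797]
  rectcorner [0.60733883 0.03008719 0.07844543]
```

```bash
cat > frame.py <<'E'
from h import *
z=np.load('top0.npz')
P=pts('top',z['d'])
q=P[185:225,325:425].reshape(-1,3)
for _ in range(8):
    c=q.mean(0);w=np.linalg.svd(q-c,full_matrices=False)[2][2]; w*=np.sign(w[2]); q=q[np.abs((q-c)@w)<max(.002,.8*np.abs((q-c)@w).max())]
A=P.reshape(-1,3); m=(np.abs((A-c)@w)<.003)&(A[:,2]>.015)&(np.linalg.norm(A-c,axis=1)<.22)
ex=np.cross([0,1,0],w); ex/=np.linalg.norm(ex); ey=np.cross(w,ex)
r=cv2.minAreaRect((np.c_[(A[m]-c)@ex,(A[m]-c)@ey]*1000).astype(np.float32))
th=np.radians(r[2]); 
X=-(np.cos(th)*ex+np.sin(th)*ey); Y=np.cross(w,X); Zn=w
ctr=c+r[0][0]/1000*ex+r[0][1]/1000*ey
C=ctr-X*.068-Y*.120+np.array([0,0,.0011]); R=np.c_[X,Y,Zn]
def W(p): return C+np.asarray(p)@R.T
E
python3 - <<'E'
from frame import *
print('C',C);print(R)
s=np.load('scene0.npz')
for n,im in(('top',z['p']),('scene',s['p'])):
    u0,v0,u1,v1=(300,150,445,260) if n=='top' else (165,105,300,225)
    a=cv2.resize(im[v0:v1,u0:u1],None,fx=5,fy=5,interpolation=2).copy()
    def line(L,col):
        q=proj(n,W(L)); cv2.polylines(a,[np.int32((q-[u0,v0]+.5)*5)],False,col,1)
    line([[-.012,-.015,0],[.148,-.015,0],[.148,.255,0],[-.012,.255,0],[-.012,-.015,0]],(255,0,0))
    line([[0,.12,.02],[0,0,.02],[.14,0,.02]],(0,255,0)); line([[0,.12,0],[0,0,0],[.14,0,0]],(255,0,255))
    for y in(.18,.2):line([[.005,y,.07],[.045,y,.07]],(255,255,0))
    cv2.imwrite(f'pics/o_{n}.png',a[:,:,::-1])
# clamp points
hs=cv2.cvtColor(z['p'],cv2.COLOR_RGB2HSV)
for n,zz in(('top',z),('scene',s)):
    hs=cv2.cvtColor(zz['p'],cv2.COLOR_RGB2HSV); Q=(pts(n,zz['d'])+[0,0,.0011]-C)@R
    m=(Q[...,0]>-.01)&(Q[...,0]<.06)&(Q[...,1]>.12)&(Q[...,1]<.23)
    b=m&(np.abs(Q[...,2]-.028)<.004); t=m&(Q[...,2]>.045)&(Q[...,2]<.085)
    for nm,k in(('body',b),('tab',t)): print(n,nm,k.sum(),np.percentile(Q[k],[2,50,98],axis=0).round(4).tolist())
E
```

```text
C [ 0.66277943 -0.01925663  0.0304934 ]
[[-0.9549629   0.0959527   0.28078273]
 [-0.00829379 -0.95453366  0.29798775]
 [ 0.2966093   0.28223849  0.91234004]]
top body 231 [[0.0042, 0.1618, 0.0244], [0.0282, 0.1863, 0.0281], [0.0471, 0.2104, 0.0316]]
top tab 108 [[0.008, 0.1894, 0.0476], [0.0313, 0.1944, 0.0685], [0.046, 0.1991, 0.0739]]
scene body 147 [[0.0065, 0.1582, 0.0242], [0.026, 0.179, 0.0275], [0.048, 0.2024, 0.0315]]
scene tab 137 [[0.0084, 0.1854, 0.046], [0.0271, 0.1888, 0.0651], [0.0465, 0.198, 0.0722]]
```

View pics/o_top.png

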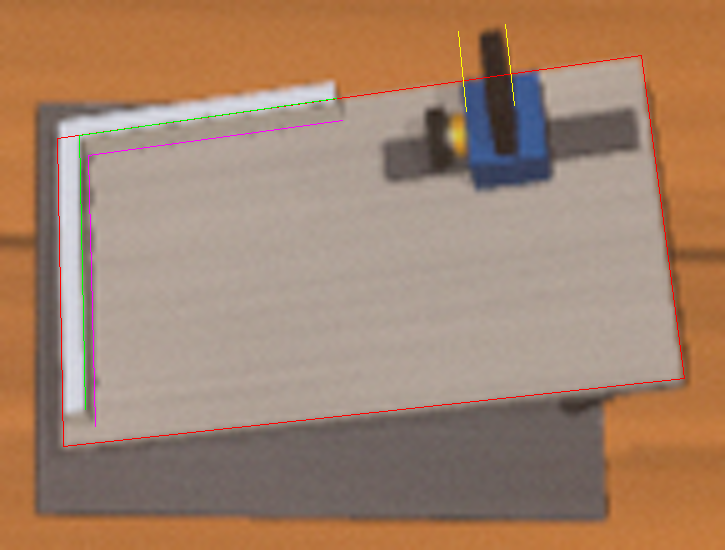

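View pics/o_scene.png

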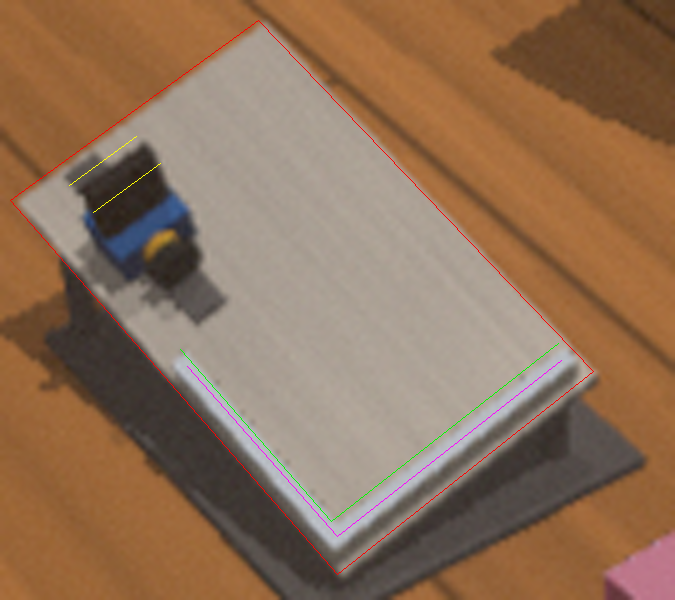

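The overlays agree with the images to within about 3 mm. The fences' inner lines lie on the seams, and the tilts come out at 17.3° and 16.4° with the corner at 30.5 mm. The clamp is at about y=0.191. I'll plan the pick now.

```bash
cat >> frame.py <<'E'
from scipy.spatial.transform import Rotation as Ro
def tool():
    s=env.observe(); q=s['orientation']; return np.array(s['ee_pos']),Ro.from_quat([q[1],q[2],q[3],q[0]]),s
def Rt(xd,yd):
    xd=np.array(xd,float);xd/=np.linalg.norm(xd);yd=np.array(yd,float);yd-=xd*(yd@xd);yd/=np.linalg.norm(yd)
    return Ro.from_matrix(np.c_[xd,yd,np.cross(xd,yd)])
def go(pos,rot,nm=''):
    p,r,s=tool(); print(nm,'travel',(pos-p).round(4).tolist(),'rot',(rot*r.inv()).as_rotvec().round(4).tolist())
E
python3 - <<'E'
from frame import *
p,r,s=tool(); print(r.as_matrix().round(3))
a=np.radians(10.03); B=np.array([.5897,.2447])
for sg in(1,-1):
    go(np.r_[B,.14],Rt([0,0,-1],sg*np.array([np.cos(a),np.sin(a),0])),f'pick{sg}')
print('azimuths',np.degrees(np.arctan2(B[1],B[0])),np.degrees(s['joints'][[0,5]]))
E
```

```text
[[-0.     0.308 -0.951]
 [ 0.002 -0.951 -0.308]
 [-1.    -0.002 -0.   ]]
pick1 travel [0.3975, 0.8388, -0.0903] rot [-0.0012, -0.0015, 1.4331]
pick-1 travel [0.3975, 0.8388, -0.0903] rot [-0.0016, 0.0013, -1.7085]
azimuths 22.53633641866518 [-79.30334481  -7.22352141]
```

Emit:
move_arm(
  plan=[
    {"travel":[0.025,0.055,0],"rotation":[0,0,0.15],"claw":0.0854},
    {"travel":[0.05,0.11,0],"rotation":[0,0,0.3],"claw":0.0854},
    {"travel":[0.075,0.165,0],"rotation":[0,0,0.45],"claw":0.0854},
    {"travel":[0.1,0.22,0],"rotation":[0,0,0.6],"claw":0.0854},
    {"travel":[0.125,0.275,0],"rotation":[0,0,0.75],"claw":0.0854},
    {"travel":[0.15,0.33,0],"rotation":[0,0,0.9],"claw":0.0854},
    {"travel":[0.18,0.385,0],"rotation":[0,0,1.05],"claw":0.0854},
    {"travel":[0.205,0.44,0],"rotation":[0,0,1.2],"claw":0.0854},
    {"travel":[0.23,0.495,0],"rotation":[0,0,1.35],"claw":0.0854},
    {"travel":[0.26,0.55,0],"rotation":[0,0,1.43],"claw":0.0854},
  ],
  squeeze=40,
)

```text
time_s: 1.35
ee_pos: [0.4524, -0.0423, 0.2303]
orientation: [0.542, 0.454, 0.542, -0.455]
force: [0.5, -0.3, -0.6]
gripper_width: 0.0854
```

```bash
python3 - <<'E'
from frame import *
a=np.radians(10.03)
go(np.array([.5897,.2447,.10]),Rt([0,0,-1],[np.cos(a),np.sin(a),0])); print(env.observe()['time_s'])
E
```

```text
travel [0.1373, 0.287, -0.1303] rot [0.0004, -0.0014, -0.0003]
1.35
```

Emit:
move_arm(
  plan=[
    {"travel":[0.02,0.05,0],"rotation":[0,0,0],"claw":0.0854},
    {"travel":[0.05,0.1,0],"rotation":[0,0,0],"claw":0.0854},
    {"travel":[0.075,0.155,0],"rotation":[0,0,0],"claw":0.0854},
    {"travel":[0.1,0.21,0],"rotation":[0,0,0],"claw":0.0854},
    {"travel":[0.125,0.26,-0.01],"rotation":[0,0,0],"claw":0.0854},
    {"travel":[0.137,0.287,-0.03],"rotation":[0,0,0],"claw":0.0854},
    {"travel":[0.137,0.287,-0.06],"rotation":[0,0,0],"claw":0.0854},
    {"travel":[0.137,0.287,-0.09],"rotation":[0,0,0],"claw":0.0854},
    {"travel":[0.137,0.287,-0.1],"rotation":[0,0,0],"claw":0.0854},
    {"travel":[0.137,0.287,-0.1],"rotation":[0,0,0],"claw":0.0854},
  ],
)

```text
time_s: 2.6
ee_pos: [0.589, 0.2445, 0.1296]
orientation: [0.541, 0.453, 0.542, -0.455]
force: [-0.4, -0.1, -0.3]
gripper_width: 0.0853
```

```bash
python3 - <<'E'
from frame import *
c=cam('wrist'); p,d=env.read_camera('wrist'); cv2.imwrite('pics/w1.png',p[:,:,::-1])
Q=pts('wrist',d,c); q=Q[(Q[...,2]>.03)&(Q[...,2]<.046)&(np.hypot(Q[...,0]-.59,Q[...,1]-.245)<.065)]
print(len(q),cv2.minAreaRect((q[:,:2]*1000).astype(np.float32)),np.median(q[:,2]))
go(np.array([.5897,.2447,.02]),tool()[1])
E
```

```text
8353 ((588.3778686523438, 245.2373046875), (50.07268524169922, 99.5613784790039), 10.143614768981934) 0.04014040308429634
 travel [-0.0001, 0.0, -0.111] rot [0.0, 0.0, 0.0]
```

View pics/w1.png

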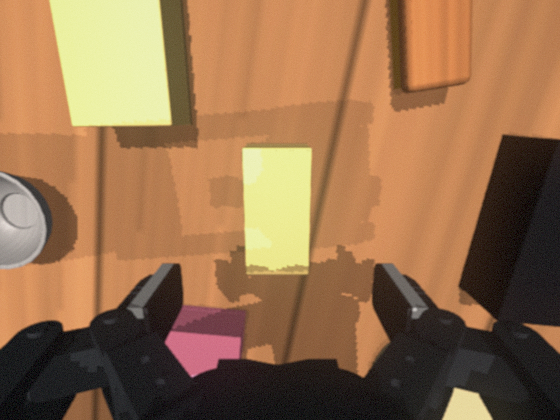

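The wrist view shows the block centred at pixel (277,210), 50x99.6 mm with its top at 40 mm, aligned between the jaws. I'll go down and grip it.

Emit:
move_arm(
  plan=[
    {"travel":[0,0,-0.04],"rotation":[0,0,0],"claw":0.0854},
    {"travel":[-0.001,0.001,-0.08],"rotation":[0,0,0],"claw":0.0854},
    {"travel":[-0.001,0.001,-0.1],"rotation":[0,0,0],"claw":0.0854},
    {"travel":[-0.001,0.001,-0.112],"rotation":[0,0,0],"claw":0.0854},
    {"travel":[-0.001,0.001,-0.112],"rotation":[0,0,0],"claw":0.0854},
    {"travel":[-0.001,0.001,-0.112],"rotation":[0,0,0],"claw":0.04},
    {"travel":[-0.001,0.001,-0.112],"rotation":[0,0,0],"claw":0.04},
    {"travel":[-0.001,0.001,-0.112],"rotation":[0,0,0],"claw":0.04},
    {"travel":[-0.001,0.001,-0.112],"rotation":[0,0,0],"claw":0.04},
    {"travel":[-0.001,0.001,-0.112],"rotation":[0,0,0],"claw":0.04},
  ],
)

```text
time_s: 3.9
ee_pos: [0.5899, 0.246, 0.0205]
orientation: [0.542, 0.455, 0.541, -0.454]
force: [-1.0, 0.3, 5.9]
gripper_width: 0.0496
```

```bash
cat >> frame.py <<'E'
BH=None
E
python3 - <<'E'
from frame import *
p,r,s=tool(); print(p,s['gripper_width'],s['force'],r.as_matrix().round(3))
# block underside centre in tool frame
print('block in tool',r.inv().apply(np.array([.5886,.245,0])-p).round(4))
R2=Rt(-Zn,-X)
for nm,b in(('above',[.036,.065,.06]),('near',[.031,.060,.004])):
    off=p[2]*1 
    go(W(b)+Zn*p[2],R2,nm)
E
```

```text
[0.58990724 0.24598425 0.02052604] 0.04956325448346514 [-1.03124548  0.33134125  5.85369801] [[ 0.002  0.985  0.174]
 [ 0.     0.174 -0.985]
 [-1.     0.002 -0.   ]]
block in tool [ 0.0205 -0.0015  0.0007]
above travel [0.0673, -0.3036, 0.1125] rot [-0.3244, 0.2719, -0.119]
near travel [0.0559, -0.3155, 0.0585] rot [-0.3244, 0.2719, -0.119]
```

Emit:
move_arm(
  plan=[
    {"travel":[0,0,0.03],"rotation":[0,0,0],"claw":0.04},
    {"travel":[0,0,0.08],"rotation":[0,0,0],"claw":0.04},
    {"travel":[0,-0.02,0.13],"rotation":[0,0,0],"claw":0.04},
    {"travel":[0.01,-0.06,0.15],"rotation":[-0.04,0.034,-0.015],"claw":0.04},
    {"travel":[0.02,-0.11,0.15],"rotation":[-0.1,0.084,-0.037],"claw":0.04},
    {"travel":[0.035,-0.16,0.15],"rotation":[-0.16,0.136,-0.06],"claw":0.04},
    {"travel":[0.05,-0.21,0.15],"rotation":[-0.22,0.186,-0.08],"claw":0.04},
    {"travel":[0.06,-0.26,0.15],"rotation":[-0.28,0.235,-0.103],"claw":0.04},
    {"travel":[0.068,-0.3,0.15],"rotation":[-0.324,0.272,-0.119],"claw":0.04},
    {"travel":[0.068,-0.3,0.15],"rotation":[-0.324,0.272,-0.119],"claw":0.04},
  ],
)

```text
time_s: 5.15
ee_pos: [0.6577, -0.0567, 0.1686]
orientation: [-0.501, -0.327, -0.502, 0.625]
force: [-0.5, 0.9, -2.9]
gripper_width: 0.0492
```

```bash
python3 - <<'E'
from frame import *
p,r,s=tool(); print(p,s['gripper_width'],s['force'],s['joints'].round(2))
for n in('scene','top'):
    im,d=env.read_camera(n); a=cv2.resize(im,None,fx=1,fy=1); cv2.imwrite(f'pics/h_{n}.png',a[:,:,::-1])
im,d=env.read_camera('wrist'); cv2.imwrite('pics/h_w.png',im[:,:,::-1])
R2=Rt(-Zn,-X)
T=[.0205,-.0015,0.0007]
for nm,b in(('above',[.036,.065,.05]),('near',[.032,.062,.005])):
    go(W(b)-R2.apply(T),R2,nm)
E
```

```text
[ 0.65771625 -0.05673677  0.16857693] 0.04923140065889052 [-0.4815057   0.92763116 -2.87051812] [-0.05  0.59  1.22 -0.32  1.62 -0.07]
above travel [-0.0017, -0.0066, -0.0467] rot [-0.0014, -0.0007, -0.0001]
near travel [-0.0108, -0.0171, -0.0898] rot [-0.0014, -0.0007, -0.0001]
```

View pics/h_scene.png

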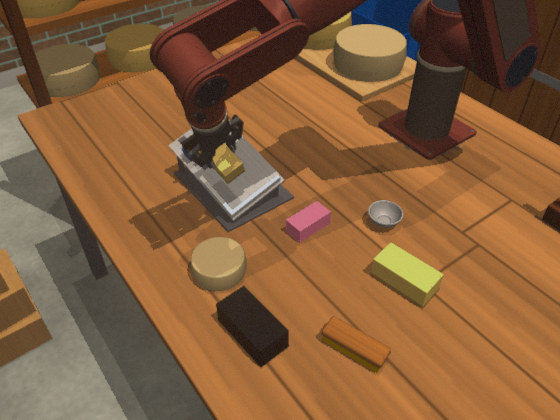

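View pics/h_w.png

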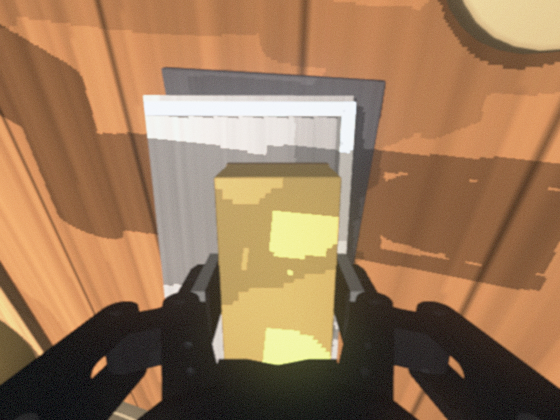

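The block is held square, at wrist pixels (217–340,165–360), with the fences ahead (end fence row ~105, side fence col ~347). I'll check the fence positions in my corner frame with the wrist depth.

```bash
python3 - <<'E'
from frame import *
c=cam('wrist'); im,d=env.read_camera('wrist'); Q=(pts('wrist',d,c)-C)@R
hs=cv2.cvtColor(im,cv2.COLOR_RGB2HSV); wh=(hs[...,1]<50)&(hs[...,2]>150)&(d>0)
e=Q[(np.abs(Q[...,2]-.02)<.005)&wh&(Q[...,0]>.02)&(Q[...,0]<.12)&(np.abs(Q[...,1])<.03)]
f=Q[(np.abs(Q[...,2]-.02)<.005)&wh&(Q[...,1]>.01)&(Q[...,1]<.1)&(np.abs(Q[...,0])<.03)]
print('end y',len(e),np.percentile(e[:,1],[2,50,98]).round(4),'z',np.median(e[:,2]).round(4))
print('side x',len(f),np.percentile(f[:,0],[2,50,98]).round(4),'z',np.median(f[:,2]).round(4))
b=Q[(np.abs(Q[...,2])<.003)&(Q[...,1]>.005)&(Q[...,1]<.1)&(Q[...,0]>.03)&(Q[...,0]<.1)];print('bed z',len(b),np.median(b[:,2]))
bl=Q[165:380,217:340].reshape(-1,3); print('blk',np.percentile(bl,[1,50,99],axis=0).round(4))
E
```

```text
end y 2027 [-0.0104 -0.0057 -0.0009] z 0.0193
side x 1218 [-0.0084 -0.0045  0.0009] z 0.0193
bed z 3598 -0.0006734549575965352
blk [[-0.0059  0.0223 -0.0012]
 [ 0.0465  0.0605  0.1351]
 [ 0.0956  0.2066  0.1964]]
```

The frame checks out to 1 mm against the fences. Now I'll approach, then touch down by feel.

Emit:
move_arm(
  plan=[
    {"travel":[-0.001,-0.003,-0.02],"rotation":[-0.001,-0.001,0],"claw":0.04},
    {"travel":[-0.002,-0.006,-0.04],"rotation":[-0.001,-0.001,0],"claw":0.04},
    {"travel":[-0.004,-0.009,-0.055],"rotation":[-0.001,-0.001,0],"claw":0.04},
    {"travel":[-0.006,-0.011,-0.065],"rotation":[-0.001,-0.001,0],"claw":0.04},
    {"travel":[-0.007,-0.013,-0.072],"rotation":[-0.001,-0.001,0],"claw":0.04},
    {"travel":[-0.008,-0.014,-0.078],"rotation":[-0.001,-0.001,0],"claw":0.04},
    {"travel":[-0.009,-0.015,-0.083],"rotation":[-0.001,-0.001,0],"claw":0.04},
    {"travel":[-0.01,-0.016,-0.087],"rotation":[-0.001,-0.001,0],"claw":0.04},
    {"travel":[-0.011,-0.017,-0.09],"rotation":[-0.001,-0.001,0],"claw":0.04},
    {"travel":[-0.011,-0.017,-0.09],"rotation":[-0.001,-0.001,0],"claw":0.04},
  ],
)

```text
time_s: 6.6
ee_pos: [0.6464, -0.07, 0.0801]
orientation: [-0.503, -0.327, -0.502, 0.623]
force: [1.0, 0.9, -2.1]
gripper_width: 0.0492
```

```bash
cat > st.py <<'E'
from frame import *
R2=Rt(-Zn,-X);T=[.0205,-.0015,0.0007]
p,r,s=tool(); print('t',s['time_s'],'tool local',((p-C)@R).round(4),'block local',((p+r.apply(T)-C)@R).round(4),'F local',(s['force']@R).round(2),s['gripper_width'],'roterr',(R2*r.inv()).as_rotvec().round(4))
E
python3 st.py
```

```text
t 6.6 tool local [0.0308 0.0609 0.0255] block local [0.0323 0.0616 0.005 ] F local [-1.57 -1.35 -1.4 ] 0.049214190591914474 roterr [-0.0003  0.0003 -0.0007]
```

Emit:
move_arm(
  plan=[
    {"travel":[-0.0001,-0.0001,-0.0005],"rotation":[0,0,0],"claw":0.04},
    {"travel":[-0.0003,-0.0003,-0.001],"rotation":[0,0,0],"claw":0.04},
    {"travel":[-0.0004,-0.0004,-0.0014],"rotation":[0,0,0],"claw":0.04},
    {"travel":[-0.0006,-0.0006,-0.0018],"rotation":[0,0,0],"claw":0.04},
    {"travel":[-0.0007,-0.0007,-0.0023],"rotation":[0,0,0],"claw":0.04},
    {"travel":[-0.0009,-0.0009,-0.0028],"rotation":[0,0,0],"claw":0.04},
    {"travel":[-0.001,-0.001,-0.0032],"rotation":[0,0,0],"claw":0.04},
    {"travel":[-0.0011,-0.0012,-0.0036],"rotation":[0,0,0],"claw":0.04},
    {"travel":[-0.0011,-0.0012,-0.0036],"rotation":[0,0,0],"claw":0.04},
    {"travel":[-0.0011,-0.0012,-0.0036],"rotation":[0,0,0],"claw":0.04},
  ],
)

```text
time_s: 7.85
ee_pos: [0.6453, -0.0713, 0.0765]
orientation: [-0.503, -0.327, -0.502, 0.623]
force: [-0.1, 0.8, -1.7]
gripper_width: 0.0492
```

```bash
python3 st.py
```

```text
t 7.85 tool local [0.0308 0.061  0.0215] block local [0.0322 0.0617 0.001 ] F local [-0.43 -1.28 -1.35] 0.04915883706240181 roterr [-0.0003  0.0004 -0.0007]
```

No contact yet. I'll go on down in finer steps.

Emit:
move_arm(
  plan=[
    {"travel":[-0.0001,-0.0001,-0.0002],"rotation":[0,0,0],"claw":0.04},
    {"travel":[-0.0001,-0.0001,-0.0004],"rotation":[0,0,0],"claw":0.04},
    {"travel":[-0.0002,-0.0002,-0.0006],"rotation":[0,0,0],"claw":0.04},
    {"travel":[-0.0002,-0.0002,-0.0008],"rotation":[0,0,0],"claw":0.04},
    {"travel":[-0.0003,-0.0003,-0.001],"rotation":[0,0,0],"claw":0.04},
    {"travel":[-0.0004,-0.0004,-0.0012],"rotation":[0,0,0],"claw":0.04},
    {"travel":[-0.0004,-0.0004,-0.0014],"rotation":[0,0,0],"claw":0.04},
    {"travel":[-0.0004,-0.0004,-0.0014],"rotation":[0,0,0],"claw":0.04},
    {"travel":[-0.0004,-0.0004,-0.0014],"rotation":[0,0,0],"claw":0.04},
    {"travel":[-0.0004,-0.0004,-0.0014],"rotation":[0,0,0],"claw":0.04},
  ],
)

```text
time_s: 9.1
ee_pos: [0.6449, -0.0717, 0.0751]
orientation: [-0.503, -0.327, -0.502, 0.623]
force: [0.6, 0.3, -2.6]
gripper_width: 0.0489
```

```bash
python3 st.py
```

```text
t 9.1 tool local [0.0307 0.0609 0.0201] block local [ 0.0322  0.0616 -0.0004] F local [-1.33 -0.97 -2.14] 0.048901458303214435 roterr [-0.0002  0.0004 -0.0007]
```

Emit:
move_arm(
  plan=[
    {"travel":[-0.0001,-0.0001,-0.0002],"rotation":[0,0,0],"claw":0.04},
    {"travel":[-0.0001,-0.0001,-0.0004],"rotation":[0,0,0],"claw":0.04},
    {"travel":[-0.0002,-0.0002,-0.0006],"rotation":[0,0,0],"claw":0.04},
    {"travel":[-0.0003,-0.0003,-0.0008],"rotation":[0,0,0],"claw":0.04},
    {"travel":[-0.0003,-0.0003,-0.001],"rotation":[0,0,0],"claw":0.04},
    {"travel":[-0.0003,-0.0003,-0.001],"rotation":[0,0,0],"claw":0.04},
    {"travel":[-0.0003,-0.0003,-0.001],"rotation":[0,0,0],"claw":0.04},
    {"travel":[-0.0003,-0.0003,-0.001],"rotation":[0,0,0],"claw":0.04},
    {"travel":[-0.0003,-0.0003,-0.001],"rotation":[0,0,0],"claw":0.04},
    {"travel":[-0.0003,-0.0003,-0.001],"rotation":[0,0,0],"claw":0.04},
  ],
)

```text
time_s: 10.35
ee_pos: [0.6451, -0.0719, 0.0747]
orientation: [-0.503, -0.328, -0.502, 0.623]
force: [1.3, 2.7, 5.3]
gripper_width: 0.0492
```

```bash
python3 st.py
```

```text
t 10.35 tool local [0.0305 0.061  0.0197] block local [ 0.0319  0.0617 -0.0008] F local [ 0.3  -0.96  6.04] 0.04916524058250011 roterr [-0.0002  0.0014 -0.0008]
```

Contact: about 8 N rise along the normal. I'll open slowly.

Emit:
move_arm(
  plan=[
    {"travel":[0,0,0],"rotation":[0,0,0],"claw":0.051},
    {"travel":[0,0,0.0005],"rotation":[0,0,0],"claw":0.053},
    {"travel":[0,0,0.0005],"rotation":[0,0,0],"claw":0.056},
    {"travel":[0,0,0.0005],"rotation":[0,0,0],"claw":0.06},
    {"travel":[0,0,0.0005],"rotation":[0,0,0],"claw":0.064},
    {"travel":[0,0,0.0005],"rotation":[0,0,0],"claw":0.068},
    {"travel":[0,0,0.0005],"rotation":[0,0,0],"claw":0.072},
    {"travel":[0,0,0.0005],"rotation":[0,0,0],"claw":0.076},
    {"travel":[0,0,0.0005],"rotation":[0,0,0],"claw":0.08},
    {"travel":[0,0,0.0005],"rotation":[0,0,0],"claw":0.08},
  ],
)

```text
time_s: 11.6
ee_pos: [0.6451, -0.0718, 0.0752]
orientation: [-0.503, -0.328, -0.502, 0.623]
force: [-0.0, -0.1, 0.5]
gripper_width: 0.0799
```

```bash
python3 st.py; python3 - <<'E'
from frame import *
im,d=env.read_camera('wrist'); cv2.imwrite('pics/r_w.png',im[:,:,::-1])
E
```

```text
t 11.6 tool local [0.0306 0.0611 0.0202] block local [ 0.0321  0.0618 -0.0003] F local [0.17 0.23 0.45] 0.07989534406695441 roterr [-0.0002  0.0015 -0.0009]
```

View pics/r_w.png

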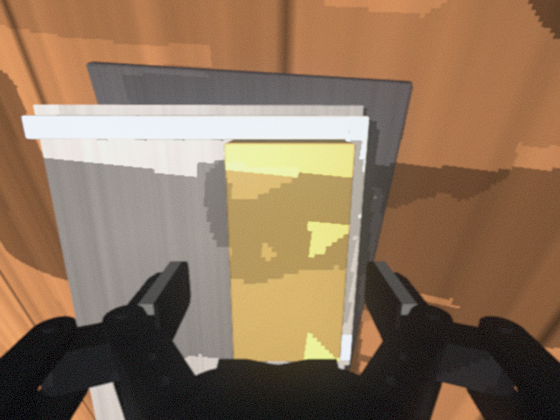

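The block lies in the corner, along the side fence at col ~355 and the end fence at row ~140. I'll withdraw along the normal and look.

Emit:
move_arm(
  plan=[
    {"travel":[0.0014,0.0015,0.0046],"rotation":[0,0,0],"claw":0.08},
    {"travel":[0.004,0.0045,0.0137],"rotation":[0,0,0],"claw":0.08},
    {"travel":[0.0084,0.009,0.0274],"rotation":[0,0,0],"claw":0.08},
    {"travel":[0.014,0.015,0.0456],"rotation":[0,0,0],"claw":0.08},
    {"travel":[0.02,0.021,0.064],"rotation":[0,0,0],"claw":0.08},
    {"travel":[0.025,0.027,0.082],"rotation":[0,0,0],"claw":0.04},
    {"travel":[0.028,0.03,0.091],"rotation":[0,0,0],"claw":0},
    {"travel":[0.028,0.03,0.091],"rotation":[0,0,0],"claw":0},
    {"travel":[0.028,0.03,0.091],"rotation":[0,0,0],"claw":0},
    {"travel":[0.028,0.03,0.091],"rotation":[0,0,0],"claw":0},
  ],
)

```text
time_s: 12.9
ee_pos: [0.6724, -0.0421, 0.1651]
orientation: [-0.502, -0.327, -0.502, 0.623]
force: [0.3, 0.9, 0.1]
gripper_width: 0.0
```

```bash
python3 st.py; python3 - <<'E'
from frame import *
c=cam('wrist'); im,d=env.read_camera('wrist'); cv2.imwrite('pics/s_w.png',im[:,:,::-1])
Q=(pts('wrist',d,c)-C)@R
q=Q[(np.abs(Q[...,2]-.04)<.004)&(Q[...,1]<.12)&(Q[...,1]>-.02)&(Q[...,0]>-.02)&(Q[...,0]<.08)]
print(len(q),cv2.minAreaRect((q[:,:2]*1000).astype(np.float32)),np.median(q[:,2]))
R2=Rt(-Zn,-X)
for b in([.025,.222,.1],[.025,.222,.052],[.025,.212,.052]): go(W(b),R2,str(b))
E
```

```text
t 12.9 tool local [0.031  0.0607 0.1187] block local [0.0325 0.0614 0.0982] F local [-0.25 -0.81  0.42] 2.287592519638403e-05 roterr [-0.0002 -0.0005 -0.0005]
8694 ((25.99005889892578, 49.305694580078125), (50.132057189941406, 100.34707641601562), 0.10285346955060959) 0.03928716479590841
[0.025, 0.222, 0.1] travel [0.0158, -0.1595, 0.0265] rot [-0.0002, -0.0002, -0.0006]
[0.025, 0.222, 0.052] travel [0.0023, -0.1738, -0.0173] rot [-0.0002, -0.0002, -0.0006]
[0.025, 0.212, 0.052] travel [0.0014, -0.1642, -0.0201] rot [-0.0002, -0.0002, -0.0006]
```

View pics/s_w.png

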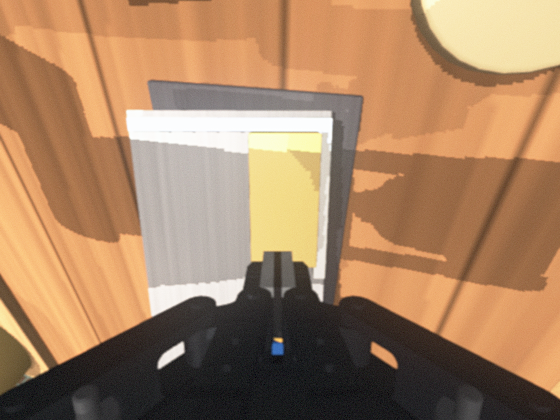

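The block is seated at (26.0, 49.3) in my ±1 mm frame, square to 0.1°, with its top at 39.3 mm. Next I'll go behind the tab, fingers shut.

Emit:
move_arm(
  plan=[
    {"travel":[0.004,-0.03,0.01],"rotation":[0,0,0],"claw":0},
    {"travel":[0.008,-0.07,0.02],"rotation":[0,0,0],"claw":0},
    {"travel":[0.012,-0.11,0.027],"rotation":[0,0,0],"claw":0},
    {"travel":[0.016,-0.15,0.03],"rotation":[0,0,0],"claw":0},
    {"travel":[0.016,-0.163,0.028],"rotation":[0,0,0],"claw":0},
    {"travel":[0.016,-0.163,0.028],"rotation":[0,0,0],"claw":0},
    {"travel":[0.01,-0.17,0.008],"rotation":[0,0,0],"claw":0},
    {"travel":[0.005,-0.175,-0.01],"rotation":[0,0,0],"claw":0},
    {"travel":[0.002,-0.178,-0.02],"rotation":[0,0,0],"claw":0},
    {"travel":[0.002,-0.178,-0.02],"rotation":[0,0,0],"claw":0},
  ],
)

```text
time_s: 14.2
ee_pos: [0.6736, -0.2195, 0.1438]
orientation: [-0.502, -0.327, -0.503, 0.623]
force: [0.2, -0.3, 0.7]
gripper_width: -0.0
```

```bash
python3 st.py; python3 - <<'E'
from frame import *
im,d=env.read_camera('scene'); a=cv2.resize(im[60:230,140:330],None,fx=4,fy=3.5); cv2.imwrite('pics/t_s.png',a[:,:,::-1])
E
```

```text
t 14.2 tool local [0.0249 0.2241 0.0467] block local [0.0265 0.2248 0.0262] F local [0.07 0.53 0.61] -4.802034514603984e-05 roterr [-0.0011 -0.0028 -0.0008]
```

View pics/t_s.png

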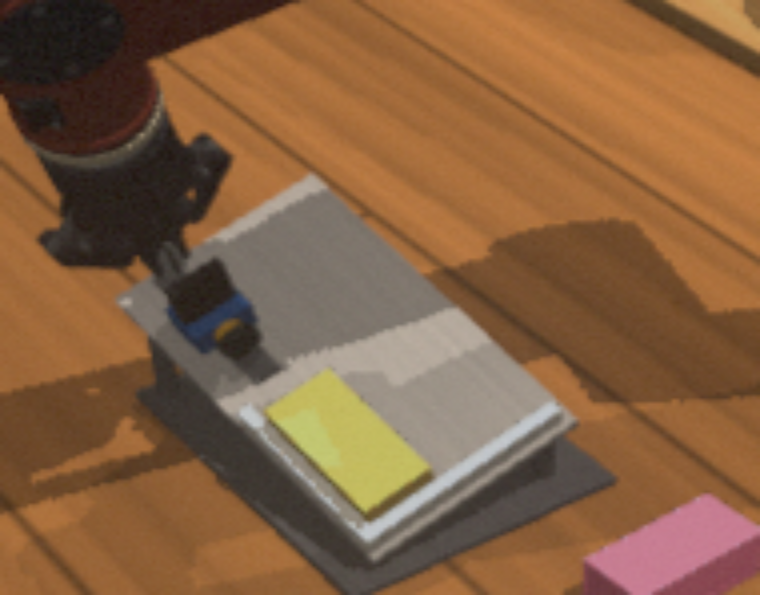

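The scene view shows the block home in the corner at (350,440) and the shut fingers behind the tab at (170,260). I'll start pushing: 30 mm down the bed.

Emit:
move_arm(
  plan=[
    {"travel":[-0.0004,0.0038,-0.0011],"rotation":[0,0,0],"claw":0},
    {"travel":[-0.0008,0.0076,-0.0022],"rotation":[0,0,0],"claw":0},
    {"travel":[-0.0011,0.0105,-0.0031],"rotation":[0,0,0],"claw":0},
    {"travel":[-0.0014,0.0134,-0.004],"rotation":[0,0,0],"claw":0},
    {"travel":[-0.0017,0.0162,-0.0048],"rotation":[0,0,0],"claw":0},
    {"travel":[-0.0019,0.019,-0.0056],"rotation":[0,0,0],"claw":0},
    {"travel":[-0.0022,0.0215,-0.0064],"rotation":[0,0,0],"claw":0},
    {"travel":[-0.0024,0.024,-0.0071],"rotation":[0,0,0],"claw":0},
    {"travel":[-0.0027,0.0263,-0.0078],"rotation":[0,0,0],"claw":0},
    {"travel":[-0.0029,0.0286,-0.0085],"rotation":[0,0,0],"claw":0},
  ],
)

```text
time_s: 15.5
ee_pos: [0.6718, -0.1937, 0.1375]
orientation: [-0.503, -0.327, -0.5, 0.624]
force: [1.2, -8.5, 0.1]
gripper_width: 0.0001
```

```bash
python3 st.py
```

```text
t 15.5 tool local [0.0246 0.1976 0.0482] block local [0.0261 0.1984 0.0277] F local [-1.04  8.2  -2.14] 7.857965976500105e-05 roterr [ 0.0036  0.0006 -0.0001]
```

Emit:
move_arm(
  plan=[
    {"travel":[-0.0006,0.0057,-0.0017],"rotation":[0,0,0],"claw":0},
    {"travel":[-0.001,0.0095,-0.0028],"rotation":[0,0,0],"claw":0},
    {"travel":[-0.0013,0.013,-0.0039],"rotation":[0,0,0],"claw":0},
    {"travel":[-0.0017,0.0165,-0.0049],"rotation":[0,0,0],"claw":0},
    {"travel":[-0.002,0.02,-0.0059],"rotation":[0,0,0],"claw":0},
    {"travel":[-0.0023,0.0225,-0.0067],"rotation":[0,0,0],"claw":0},
    {"travel":[-0.0025,0.025,-0.0074],"rotation":[0,0,0],"claw":0},
    {"travel":[-0.0028,0.0275,-0.0081],"rotation":[0,0,0],"claw":0},
    {"travel":[-0.003,0.0295,-0.0087],"rotation":[0,0,0],"claw":0},
    {"travel":[-0.0032,0.0315,-0.0093],"rotation":[0,0,0],"claw":0},
  ],
)

```text
time_s: 16.75
ee_pos: [0.6689, -0.1649, 0.129]
orientation: [-0.504, -0.326, -0.499, 0.625]
force: [1.9, -7.8, 1.0]
gripper_width: 0.0001
```

```bash
python3 st.py;  python3 - <<'E'
from frame import *
im,d=env.read_camera('scene'); a=cv2.resize(im[60:230,140:330],None,fx=4,fy=3.5); cv2.imwrite('pics/t_s2.png',a[:,:,::-1])
E
```

```text
t 16.75 tool local [0.0245 0.1674 0.0482] block local [0.026  0.1683 0.0277] F local [-1.43  7.86 -0.9 ] 8.660752040700299e-05 roterr [0.0076 0.002  0.0006]
```

View pics/t_s2.png

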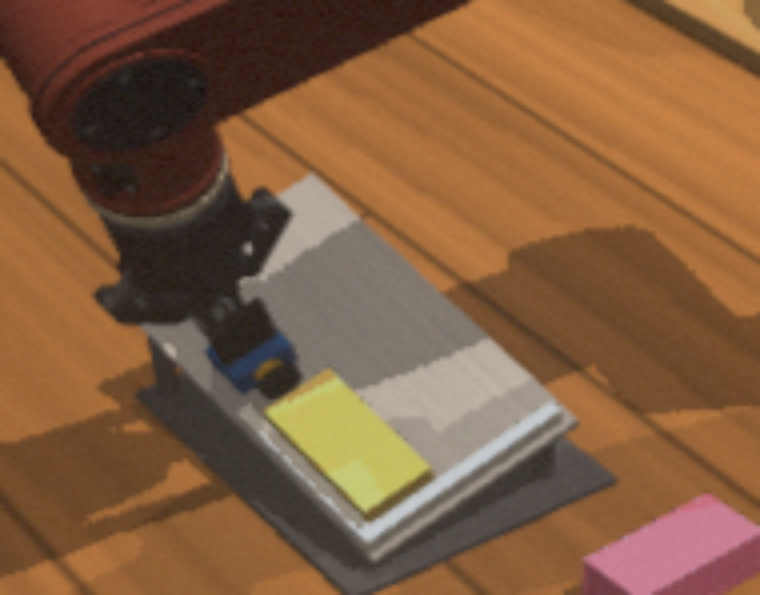

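Baseline push is about 8 N, and the pad at (283,378) is still 10 mm or so short of the block. I'll feel for it in short steps.

Emit:
move_arm(
  plan=[
    {"travel":[-0.0001,0.001,-0.0003],"rotation":[0,0,0],"claw":0},
    {"travel":[-0.0002,0.0018,-0.0005],"rotation":[0,0,0],"claw":0},
    {"travel":[-0.0003,0.0025,-0.0007],"rotation":[0,0,0],"claw":0},
    {"travel":[-0.0003,0.0032,-0.0009],"rotation":[0,0,0],"claw":0},
    {"travel":[-0.0004,0.0038,-0.0011],"rotation":[0,0,0],"claw":0},
    {"travel":[-0.0004,0.0044,-0.0013],"rotation":[0,0,0],"claw":0},
    {"travel":[-0.0005,0.005,-0.0015],"rotation":[0,0,0],"claw":0},
    {"travel":[-0.0006,0.0056,-0.0017],"rotation":[0,0,0],"claw":0},
    {"travel":[-0.0006,0.0062,-0.0018],"rotation":[0,0,0],"claw":0},
    {"travel":[-0.0007,0.0068,-0.002],"rotation":[0,0,0],"claw":0},
  ],
)

```text
time_s: 18.05
ee_pos: [0.6685, -0.1598, 0.1275]
orientation: [-0.505, -0.326, -0.498, 0.626]
force: [0.9, -7.9, 1.2]
gripper_width: -0.0
```

```bash
python3 st.py
```

```text
t 18.05 tool local [0.0245 0.1621 0.0483] block local [0.026  0.163  0.0278] F local [-0.46  7.94 -0.95] -1.5614932616847393e-05 roterr [0.0105 0.0029 0.0009]
```

Emit:
move_arm(
  plan=[
    {"travel":[-0.0001,0.001,-0.0003],"rotation":[0,0,0],"claw":0},
    {"travel":[-0.0002,0.0018,-0.0005],"rotation":[0,0,0],"claw":0},
    {"travel":[-0.0002,0.0023,-0.0007],"rotation":[0,0,0],"claw":0},
    {"travel":[-0.0003,0.0028,-0.0008],"rotation":[0,0,0],"claw":0},
    {"travel":[-0.0003,0.0033,-0.001],"rotation":[0,0,0],"claw":0},
    {"travel":[-0.0004,0.0037,-0.0011],"rotation":[0,0,0],"claw":0},
    {"travel":[-0.0004,0.0041,-0.0012],"rotation":[0,0,0],"claw":0},
    {"travel":[-0.0005,0.0045,-0.0013],"rotation":[0,0,0],"claw":0},
    {"travel":[-0.0005,0.0048,-0.0014],"rotation":[0,0,0],"claw":0},
    {"travel":[-0.0005,0.0051,-0.0015],"rotation":[0,0,0],"claw":0},
  ],
)

```text
time_s: 19.3
ee_pos: [0.6681, -0.1565, 0.1266]
orientation: [-0.505, -0.325, -0.496, 0.626]
force: [0.2, -8.2, 0.2]
gripper_width: 0.0001
```

```bash
python3 st.py
```

```text
t 19.3 tool local [0.0245 0.1587 0.0483] block local [0.026  0.1596 0.0278] F local [-0.09  7.94 -2.23] 9.607082635959842e-05 roterr [0.0132 0.0035 0.0012]
```

Emit:
move_arm(
  plan=[
    {"travel":[-0.0001,0.001,-0.0003],"rotation":[0,0,0],"claw":0},
    {"travel":[-0.0002,0.0018,-0.0005],"rotation":[0,0,0],"claw":0},
    {"travel":[-0.0002,0.0023,-0.0007],"rotation":[0,0,0],"claw":0},
    {"travel":[-0.0003,0.0028,-0.0008],"rotation":[0,0,0],"claw":0},
    {"travel":[-0.0003,0.0032,-0.001],"rotation":[0,0,0],"claw":0},
    {"travel":[-0.0004,0.0035,-0.001],"rotation":[0,0,0],"claw":0},
    {"travel":[-0.0004,0.0038,-0.0011],"rotation":[0,0,0],"claw":0},
    {"travel":[-0.0004,0.0041,-0.0012],"rotation":[0,0,0],"claw":0},
    {"travel":[-0.0005,0.0044,-0.0013],"rotation":[0,0,0],"claw":0},
    {"travel":[-0.0005,0.0047,-0.0014],"rotation":[0,0,0],"claw":0},
  ],
)

```text
time_s: 20.55
ee_pos: [0.6678, -0.1536, 0.1258]
orientation: [-0.506, -0.325, -0.495, 0.627]
force: [0.5, -8.3, -0.2]
gripper_width: -0.0001
```

```bash
python3 st.py
```

```text
t 20.55 tool local [0.0245 0.1556 0.0483] block local [0.026  0.1566 0.0278] F local [-0.49  7.88 -2.45] -6.714859225029049e-05 roterr [0.016  0.0044 0.0015]
```

Emit:
move_arm(
  plan=[
    {"travel":[-0.0001,0.001,-0.0003],"rotation":[0,0,0],"claw":0},
    {"travel":[-0.0002,0.0018,-0.0005],"rotation":[0,0,0],"claw":0},
    {"travel":[-0.0002,0.0023,-0.0007],"rotation":[0,0,0],"claw":0},
    {"travel":[-0.0003,0.0027,-0.0008],"rotation":[0,0,0],"claw":0},
    {"travel":[-0.0003,0.003,-0.0009],"rotation":[0,0,0],"claw":0},
    {"travel":[-0.0003,0.0033,-0.001],"rotation":[0,0,0],"claw":0},
    {"travel":[-0.0004,0.0036,-0.0011],"rotation":[0,0,0],"claw":0},
    {"travel":[-0.0004,0.0038,-0.0011],"rotation":[0,0,0],"claw":0},
    {"travel":[-0.0004,0.004,-0.0012],"rotation":[0,0,0],"claw":0},
    {"travel":[-0.0004,0.0042,-0.0013],"rotation":[0,0,0],"claw":0},
  ],
)

```text
time_s: 21.8
ee_pos: [0.6676, -0.1512, 0.1251]
orientation: [-0.506, -0.325, -0.494, 0.628]
force: [0.2, -7.9, 1.2]
gripper_width: 0.0001
```

```bash
python3 st.py
```

```text
t 21.8 tool local [0.0245 0.1531 0.0483] block local [0.026  0.1541 0.0278] F local [ 0.25  7.87 -1.23] 0.00011227611112007433 roterr [0.0187 0.005  0.0019]
```

Emit:
move_arm(
  plan=[
    {"travel":[-0.0001,0.001,-0.0003],"rotation":[0,0,0],"claw":0},
    {"travel":[-0.0002,0.0018,-0.0005],"rotation":[0,0,0],"claw":0},
    {"travel":[-0.0002,0.0023,-0.0007],"rotation":[0,0,0],"claw":0},
    {"travel":[-0.0003,0.0027,-0.0008],"rotation":[0,0,0],"claw":0},
    {"travel":[-0.0003,0.003,-0.0009],"rotation":[0,0,0],"claw":0},
    {"travel":[-0.0003,0.0033,-0.001],"rotation":[0,0,0],"claw":0},
    {"travel":[-0.0004,0.0036,-0.0011],"rotation":[0,0,0],"claw":0},
    {"travel":[-0.0004,0.0038,-0.0011],"rotation":[0,0,0],"claw":0},
    {"travel":[-0.0004,0.004,-0.0012],"rotation":[0,0,0],"claw":0},
    {"travel":[-0.0004,0.0042,-0.0013],"rotation":[0,0,0],"claw":0},
  ],
)

```text
time_s: 23.05
ee_pos: [0.6674, -0.1488, 0.1244]
orientation: [-0.507, -0.324, -0.493, 0.628]
force: [-0.1, -7.8, 0.9]
gripper_width: 0.0001
```

```bash
python3 st.py;  python3 - <<'E'
from frame import *
im,d=env.read_camera('scene'); a=cv2.resize(im[130:190,180:260],None,fx=9,fy=9,interpolation=2); cv2.imwrite('pics/t_s3.png',a[:,:,::-1])
E
```

```text
t 23.05 tool local [0.0245 0.1506 0.0484] block local [0.026  0.1517 0.0279] F local [ 0.41  7.73 -1.57] 0.00011401648468942235 roterr [0.0215 0.0057 0.0024]
```

View pics/t_s3.png

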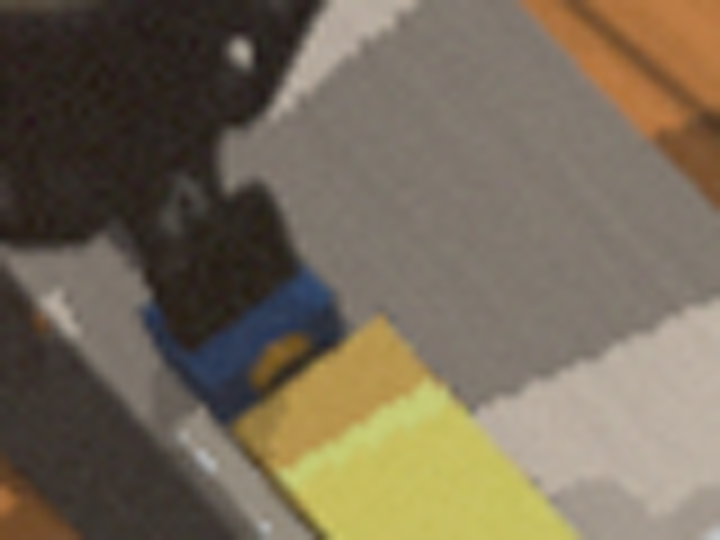

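The pad at (285,375) is now hidden behind the block's end, so contact is close. I'll keep feeling with steps of about 2.4 mm.

Emit:
move_arm(
  plan=[
    {"travel":[-0.0001,0.001,-0.0003],"rotation":[0,0,0],"claw":0},
    {"travel":[-0.0002,0.0018,-0.0005],"rotation":[0,0,0],"claw":0},
    {"travel":[-0.0002,0.0023,-0.0007],"rotation":[0,0,0],"claw":0},
    {"travel":[-0.0003,0.0027,-0.0008],"rotation":[0,0,0],"claw":0},
    {"travel":[-0.0003,0.003,-0.0009],"rotation":[0,0,0],"claw":0},
    {"travel":[-0.0003,0.0033,-0.001],"rotation":[0,0,0],"claw":0},
    {"travel":[-0.0004,0.0036,-0.0011],"rotation":[0,0,0],"claw":0},
    {"travel":[-0.0004,0.0038,-0.0011],"rotation":[0,0,0],"claw":0},
    {"travel":[-0.0004,0.004,-0.0012],"rotation":[0,0,0],"claw":0},
    {"travel":[-0.0004,0.0042,-0.0013],"rotation":[0,0,0],"claw":0},
  ],
)

```text
time_s: 24.35
ee_pos: [0.6672, -0.1469, 0.1239]
orientation: [-0.507, -0.324, -0.492, 0.629]
force: [0.1, -10.1, 1.7]
gripper_width: -0.0
```

```bash
python3 st.py
```

```text
t 24.35 tool local [0.0245 0.1486 0.0484] block local [0.026  0.1498 0.0279] F local [ 0.52 10.14 -1.4 ] -9.978244433939625e-06 roterr [0.0252 0.0065 0.0028]
```

The force has risen to 10.1 N, so the pad has met the block and given about 1.1 mm. I'll push about 1 mm more.

Emit:
move_arm(
  plan=[
    {"travel":[-0.0001,0.001,-0.0003],"rotation":[0,0,0],"claw":0},
    {"travel":[-0.0002,0.0018,-0.0005],"rotation":[0,0,0],"claw":0},
    {"travel":[-0.0002,0.0023,-0.0007],"rotation":[0,0,0],"claw":0},
    {"travel":[-0.0003,0.0027,-0.0008],"rotation":[0,0,0],"claw":0},
    {"travel":[-0.0003,0.003,-0.0009],"rotation":[0,0,0],"claw":0},
    {"travel":[-0.0003,0.0033,-0.001],"rotation":[0,0,0],"claw":0},
    {"travel":[-0.0004,0.0035,-0.001],"rotation":[0,0,0],"claw":0},
    {"travel":[-0.0004,0.0037,-0.0011],"rotation":[0,0,0],"claw":0},
    {"travel":[-0.0004,0.0038,-0.0011],"rotation":[0,0,0],"claw":0},
    {"travel":[-0.0004,0.0038,-0.0011],"rotation":[0,0,0],"claw":0},
  ],
)

```text
time_s: 25.6
ee_pos: [0.6671, -0.146, 0.1237]
orientation: [-0.508, -0.323, -0.49, 0.63]
force: [0.9, -11.6, 1.2]
gripper_width: -0.0002
```

```bash
python3 st.py
```

```text
t 25.6 tool local [0.0246 0.1477 0.0485] block local [0.026 0.149 0.028] F local [-0.41 11.48 -2.05] -0.00020734911860882587 roterr [0.0296 0.0076 0.0034]
```

The push is 11.5 N, which is about 3.6 N on the pad or 1.8 mm of give. I'll back off up the bed, then lift away.

Emit:
move_arm(
  plan=[
    {"travel":[0.0002,-0.002,0.0006],"rotation":[0,0,0],"claw":0},
    {"travel":[0.0005,-0.005,0.0015],"rotation":[0,0,0],"claw":0},
    {"travel":[0.001,-0.01,0.003],"rotation":[0,0,0],"claw":0},
    {"travel":[0.0015,-0.015,0.0044],"rotation":[0,0,0],"claw":0},
    {"travel":[0.002,-0.02,0.0059],"rotation":[0,0,0],"claw":0},
    {"travel":[0.005,-0.02,0.02],"rotation":[0,0,0],"claw":0},
    {"travel":[0.01,-0.015,0.04],"rotation":[0,0,0],"claw":0},
    {"travel":[0.016,-0.008,0.065],"rotation":[0,0,0],"claw":0},
    {"travel":[0.025,0.002,0.095],"rotation":[0,0,0],"claw":0},
    {"travel":[0.03,0.01,0.11],"rotation":[0,0,0],"claw":0},
  ],
)

```text
time_s: 26.85
ee_pos: [0.6988, -0.1353, 0.2379]
orientation: [-0.51, -0.324, -0.489, 0.63]
force: [0.1, 1.0, -0.6]
gripper_width: -0.0003
```

```bash
python3 st.py; python3 - <<'E'
from frame import *
for n in('scene','top'):
    im,d=env.read_camera(n); cv2.imwrite(f'pics/e_{n}.png',im[:,:,::-1])
c=cam('wrist'); im,d=env.read_camera('wrist'); cv2.imwrite('pics/e_w.png',im[:,:,::-1])
Q=(pts('wrist',d,c)-C)@R
q=Q[(np.abs(Q[...,2]-.04)<.004)&(Q[...,1]<.105)&(Q[...,1]>-.02)&(Q[...,0]>-.02)&(Q[...,0]<.08)]
print(len(q),cv2.minAreaRect((q[:,:2]*1000).astype(np.float32)),np.median(q[:,2]))
E
```

```text
t 26.85 tool local [0.0281 0.1727 0.1647] block local [0.0294 0.174  0.1442] F local [-0.24 -1.14 -0.18] -0.00032219089239715306 roterr [0.0303 0.0128 0.0029]
7311 ((26.01854133605957, 61.017982482910156), (76.27613830566406, 50.17900085449219), 89.89967346191406) 0.03944075872602704
```

View pics/e_scene.png

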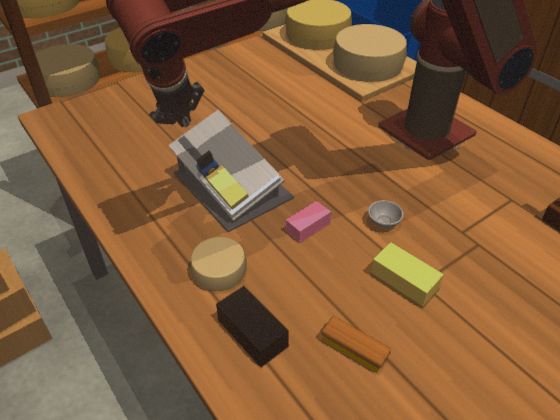

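View pics/e_w.png

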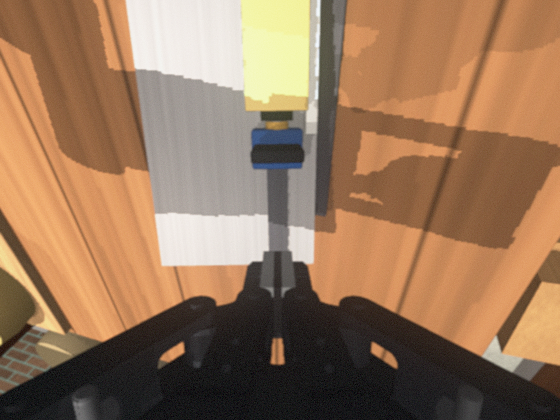

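The wrist view shows the pad at (277,115) against the block's end at row ~110. The block's upper end is still at y=99 mm with x=26.0 mm, so it hasn't moved since it seated. In the scene view the wheel, brush and dish are at their starting pixels. I'll hand in.

```bash
python3 -c "
from bench import env
print(env.close_job())"
```

```text
the job is handed in; nothing more can be done
None
```

The block is seated in the low corner and the clamp's pad is pressing on it. I handed the job in at about 27 s; it reports no verdict.

- **Placing:** I gripped the small yellow block across its width and tilted it to match the bed. I lowered it until I felt about 8 N of contact and opened the jaws slowly. It slid the last few mm into the corner by itself.
- **Seating check:** The wrist depth put the block at x 26.0 and y 49.3 mm, square to 0.1°, with its top at 39.3 mm. My corner frame matched the fences only to about 1 mm, so the small offset from (25, 50) is within my measuring error. After clamping, x was still 26.0 mm and the upper end was at 99 mm, so the block had not moved.
- **Clamp:** The push held steady at about 7.9 N, then rose to 11.5 N once the pad met the block. That is about 3.6 N on the pad, or 1.8 mm of give. I backed the fingers off before lifting away.
- **After withdrawing:** The last wrist picture shows the pad at the block's end, and the robot touches nothing. The wheel, brush and dish look unmoved by eye; I did not measure them.
- **Not checked:** I could not measure the pad's force after letting go, so that value is inferred from the push.
- **Disagreements:** The scene camera sat about 3 mm off the top camera when I measured the jig. The tool also turned about 1.7° during the pushing, which had no visible effect.

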